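Set the sample tube in the slanted holder

ROBOT

A 6-joint arm with a two-finger parallel gripper is mounted at the origin on the work surface. World frame = base frame: x ahead of the robot, y to its left, z up, the work surface at z = 0. Lengths are in m, angles in rad, forces in N, time in s.
With the tool pointing down it reaches from about 0.425 to 1.125 m from the base axis. Payload 14.9 kg.
Tool frame: the origin (TCP) lies on the centre line of the jaws, within the pads' length; the fingertips stand 11 mm ahead of it and the grasp point (between the pads) lies 8 mm behind it (bot.tip_reach is the distance from the TCP to the fingertips, in m); z points along the fingers, y is the line along which they close (so a half turn about z gives the same grasp; the last joint's range is limited). The gripper opens to 91 mm and grips with 3 to 60 N. Pads are 32 mm wide; open, the fingers measure 118 mm over their backs; the gripper's body (76 mm by 178 mm) begins 60 mm behind the grasp point.
Start: joints at [-1.327, 0.379, 1.734, -0, 1.028, -0.033], TCP at [0.191, -0.673, 0.225] pointing down, gripper open.
Joint ranges: [-2.77, 2.77], [-0.74, 2.19], [0, 2.66], [-1.06, 4.2], [0.31, 2.87], [-3.08, 3.08]. Speed limits (rad/s): [1.89, 1.89, 2.39, 3.14, 3.14, 3.14].

INTERFACE

Orientations are given as [roll, pitch, yaw] about the fixed x, y, z axes, in that order (R = Rz(yaw) Ry(pitch) Rx(roll)).
In Python, from plant import bot, optics, spotter gives the robot as it stands. The module is installed in compiled form; this text tells all that it offers. Calls block until the motion is done:
- bot.move_pose(position, orientation): joint-space move of the TCP to a pose.
- bot.line_to(position, rotation=None, feed=0.15): straight line of the TCP; rotation=None keeps the orientation; feed is the mean speed in m/s.
- bot.movej(angles): joint-space move.
- bot.set_gripper(opening, f_grip=None): opening from 0.0 (shut) to 1.0 (fully open); f_grip is the grip in N (None keeps the last); returns when the fingers have stopped.
- bot.pause(seconds).
- bot.inverse_kinematics(position, orientation): joint angles nearest the present ones, or None.
- bot.get_state(): the state.
- optics.read_camera(name): name is "scene" or "top"; returns a dict with "pixels" (400x640x3 uint8, blue, green, red), "z_map" (400x640 float32, m along the optical axis (not along the pixel's ray), 0 where there is no reading), "camera_matrix" (3x3 intrinsics, pixels), "origin" and "attitude" of the camera in the world. Camera axes: x right, y down, z forward; pixel columns grow to the right and rows downward; lengths in m; the calibration is good to about 2 mm. A picture is of the moment at which its call begins.
A pose or a line that the arm cannot do raises bot.MotionError and nothing moves.
- bot.sign_off(): hands the job in; it is judged then, once.
Trained networks look in the newest picture that a camera, given by its name, has taken for a name from the list of things; names that differ only in an ending like _2 or _b are one class to them, and where a whole thing is asked for, a point or a joint stands for the part that bears it (a point fixed in the world has none). Each returns a list of dicts, best first, with "score" (0 to 1); they miss things now and then, are a little off and sometimes report something else, mostly with a low value. They report only what shows in the picture. A call takes as long as a camera call.
- spotter.masks_of(name, camera): "region" (400x640 bool, what is visible of it) and "box" ([left, top, right, bottom] in pixels, round what is visible of it).
The state is a dict: "time": time; "joint_pos": joint angles; "joint_velocities": joint speeds; "joint_efforts": joint torques, N m; "eef_pos": TCP position; "tool_rot": TCP orientation; "force": force on the tool from outside, world axes, zero at the start; "moment": the same for the moment, N m; "opening": opening from 0.0 (shut) to 1.0 (fully open); "finger_force": force on a finger pad.
Only numpy, scipy, OpenCV 4.12 (cv2) and the standard library are available. Lean on these libraries where they do the work, as an engineer would, in place of code of your own. Each camera call takes 0.05 s, during which the arm holds its last target. There are 200 camera calls.

TASK

Take the blue-capped sample tube out of the white rack, push it tip first through the orange eyelet of the slanted holder and slide it all the way down until its tip rests on the bottom of the black socket, so it leans there ready for sampling. Do not drop it, leave the red- and green-capped tubes in the rack, and do not knock over the oil bottle or the jar.

Things in the scene. Friction and masses are not known exactly. Their poses are not given: they have to be found in the camera images.
- tube_blue: Loose 120 mm tube with a blue cap, about 30 g, upright in one of the rack's three holes at the start. Origin: centre of its flat tip; z along the tube towards the cap. White body 17 mm in diameter, its lowest 16 mm tapering to 9 mm at the tip; cap 24 mm in diameter from 96 to 120 mm above the tip. Grip it by the cap (middle 108 mm from the tip).
- tube_red: Bystander: the same tube with a red cap, upright in another hole of the rack. Origin at its tip, z towards the cap.
- tube_green: Bystander: the same tube with a green cap, upright in another hole of the rack. Origin at its tip, z towards the cap.
- rack: Fixed white block 56 (x) by 170 (y) by 60 (z) mm. Origin: centre of its underside. Three upright holes 19.5 mm wide and 50 mm deep at y = -55, 0 and 55 mm; a seated tube's tip is 10 mm above the table, its cap top 130 mm. Closing the fingers along the rack's x keeps clear of the neighbouring caps.
- cradle: Tilted part of the fixed slanted holder. Origin: centre of the floor of the black socket's bore, 32 mm above the table. z: the axis the tube must follow, up out of the holder, 32 degrees from vertical, leaning away from the robot. Black block 36 (x) by 56 (y) mm, bore 21 mm wide from z = 0 to 40 mm. A seated tube's tip is at z = 0, its cap top at z = 120 mm. Grey foot 130 by 100 by 14 mm.
- eyelet (a point): Centre of the eyelet's upper mouth, 72 mm along the cradle's z from its origin; axes as the cradle's. The eyelet is a 22 mm through hole in an orange plate 46 (x) by 66 (y) by 10 mm thick, held over the socket by aluminium cheeks at y = +-28 to 33 mm that end below the plate's upper face.
- oil_bottle: Bystander: small amber oil bottle with a black cap, standing, 36 mm in diameter, 75 mm tall. Origin: centre of its underside, z up.
- jar: Bystander: glass jar with a white lid, standing, 58 mm in diameter, 80 mm tall. Origin: centre of its underside, z up.

How it is judged:
By the outcome, as a careful person would: the job done as asked, in the order asked, and still so for the second after the job is handed in, with the robot touching nothing.
It also fails if it takes over 48 s, if anything falls off the work surface, if the arm or the gripper's body presses on something with over 40 N, if the wrist force passes 120 N, or if a joint passes its speed limit or range.

## Working session

There is one attempt and no reset: what is moved stays moved. The work goes in short steps, each a Python script; the robot and the scene stay as the last script left them, time stands still between calls to the robot, and variables do not carry over. Pictures are saved under pics/ and viewed, at most 10 in all, crops included, and the job is handed in when it is done.

```bash
mkdir -p pics; cat > h.py <<'E'
import numpy as np, cv2
from plant import bot, optics, spotter
from scipy.spatial.transform import Rotation as Rn
def R(im):
    a=np.array(im["attitude"],float)
    if a.shape==(3,3): return a
    if a.size==4: return Rn.from_quat(a).as_matrix()
    return Rn.from_euler('xyz',a).as_matrix()
def cloud(im):
    K=np.array(im["camera_matrix"]); z=im["z_map"]; v,u=np.mgrid[:400,:640]
    p=np.stack([(u-K[0,2])/K[0,0]*z,(v-K[1,2])/K[1,1]*z,z],-1)
    return p@R(im).T+np.array(im["origin"])
E
python3 - <<'E'
from h import *
ims=[]
for c in("scene","top"):
    im=optics.read_camera(c); ims.append(im["pixels"])
    print(c,im["camera_matrix"],im["origin"],im["attitude"])
    P=cloud(im); np.savez(f"{c}0.npz",P=P,pix=im["pixels"],z=im["z_map"])
    for n in("tube_blue","tube_red","tube_green","rack","cradle","eyelet","oil_bottle","jar"):
        for d in spotter.masks_of(n,c)[:2]:
            m=d["region"]&(im["z_map"]>0); q=P[m]
            print(n,round(d["score"],2),np.round(d["box"]),m.sum(),np.round(np.percentile(q,[2,50,98],axis=0),3).tolist() if m.sum() else None)
    cv2.imwrite(f"pics/{c}0.png",im["pixels"])
print(bot.get_state())
E
```

```text
scene [[442.880658     0.         315.72420432]
 [  0.         442.880658   201.14054046]
 [  0.           0.           1.        ]] [ 1.00776139 -0.46634718  0.65471188] [-2.32111164  0.01343004  0.66164406]
tube_blue 0.55 [330. 134. 342. 168.] 300 [[0.555, 0.14, 0.06], [0.57, 0.146, 0.109], [0.578, 0.161, 0.131]]
tube_red 0.71 [336. 120. 354. 153.] 290 [[0.545, 0.193, 0.057], [0.558, 0.2, 0.109], [0.566, 0.214, 0.131]]
tube_green 0.6 [348. 105. 362. 142.] 259 [[0.534, 0.248, 0.061], [0.547, 0.253, 0.11], [0.555, 0.267, 0.131]]
rack 0.65 [314. 133. 370. 198.] 1839 [[0.534, 0.118, -0.001], [0.573, 0.16, 0.048], [0.598, 0.29, 0.062]]
rack 0.25 [348. 109. 361. 141.] 202 [[0.538, 0.248, 0.061], [0.547, 0.253, 0.107], [0.554, 0.261, 0.13]]
cradle 0.61 [204. 203. 255. 252.] 1247 [[0.497, -0.158, 0.022], [0.538, -0.139, 0.086], [0.565, -0.094, 0.104]]
eyelet 0.86 [207. 201. 256. 251.] 1266 [[0.498, -0.158, 0.023], [0.538, -0.139, 0.086], [0.565, -0.094, 0.104]]
jar 0.56 [327. 281. 362. 336.] 1696 [[0.766, -0.15, 0.002], [0.796, -0.134, 0.066], [0.817, -0.098, 0.082]]
top [[397.98105763   0
[... 935 characters left out ...]
09, 0.082]]
{'time': 0.9, 'joint_pos': array([-1.32729709e+00,  3.78893063e-01,  1.73418072e+00, -2.01675321e-05,
        1.02847420e+00, -3.32589157e-02]), 'joint_velocities': array([ 0.0003657 , -0.00105635,  0.00150426, -0.00051724,  0.00160672,
       -0.00132308]), 'joint_efforts': array([ 5.80424836e-03, -7.63675189e+01, -4.34743345e+01,  6.53187116e-02,
        3.89118050e-02,  9.25800748e-06]), 'eef_pos': array([ 0.19129256, -0.67338806,  0.22494617]), 'tool_rot': array([3.14154859e+00, 1.87499259e-05, 2.76768558e-01]), 'force': array([-0.39395603,  0.60575253, -0.29731715]), 'moment': array([-0.00016885, -0.02760928, -0.00409296]), 'finger_force': 0.0, 'opening': 0.9990502210902517}
```

```bash
python3 - <<'E'
import cv2,numpy as np
a=cv2.imread("pics/scene0.png");b=cv2.imread("pics/top0.png")
A=cv2.resize(a[90:350,180:400],None,fx=1.8,fy=1.8);B=cv2.resize(b[90:300,110:420],None,fx=1.3,fy=1.3)
cv2.imwrite("pics/c0.png",np.hstack([A,np.vstack([B,np.zeros((A.shape[0]-B.shape[0],B.shape[1],3),np.uint8)])]))
# plate top-face fit
P=np.load("top0.npz")
for c in("top","scene"):
    d=np.load(c+"0.npz");P=d["P"];px=d["pix"].astype(int)
    o=(px[...,2]>150)&(px[...,0]<90)&(px[...,2]-px[...,0]>100)&(d["z"]>0)
    o&=(P[...,0]<.65)&(P[...,1]<0); q=P[o];print(c,o.sum())
    if o.sum()<50: continue
    rng=np.random.default_rng(0);best=None
    for _ in range(400):
        s=q[rng.choice(len(q),3)];n=np.cross(s[1]-s[0],s[2]-s[0]);l=np.linalg.norm(n)
        if l<1e-6: continue
        n/=l;i=abs((q-s[0])@n)<.0015
        if n[2]<0:n=-n
        if .75<n[2]<.93 and(best is None or i.sum()>best.sum()):best=i
    w=q[best];m=w.mean(0);n=np.linalg.svd(w-m)[2][2];n*=np.sign(n[2])
    print(best.sum(),m,n,np.degrees(np.arccos(n[2])),np.degrees(np.arctan2(n[1],n[0])))
    e2=np.cross([0,0,1],n);e2/=np.linalg.norm(e2);e1=np.cross(e2,n)
    uv=np.stack([(w-m)@e1,(w-m)@e2],1);r=cv2.minAreaRect((uv*1000).astype(np.float32));print(r,m+e1*r[0][0]/1000+e2*r[0][1]/1000)
E
```

```text
top 729
649 [ 0.54633704 -0.12333814  0.09321025] [ 0.53130842 -0.01226242  0.84708972] 32.103471665734304 -1.3221321814846707
((0.36194610595703125, 0.2013397216796875), (45.34567642211914, 64.95204162597656), 0.8260963559150696) [ 0.54664821 -0.12314393  0.09301789]
scene 651
500 [ 0.54630009 -0.12442458  0.09315149] [0.52174518 0.0009286  0.85310088] 31.449443041785447 0.1019744292415301
((-0.48570823669433594, -0.07459640502929688), (64.47238159179688, 43.93180465698242), 88.59634399414062) [ 0.54588586 -0.12449992  0.09340491]
```

View pics/c0.png

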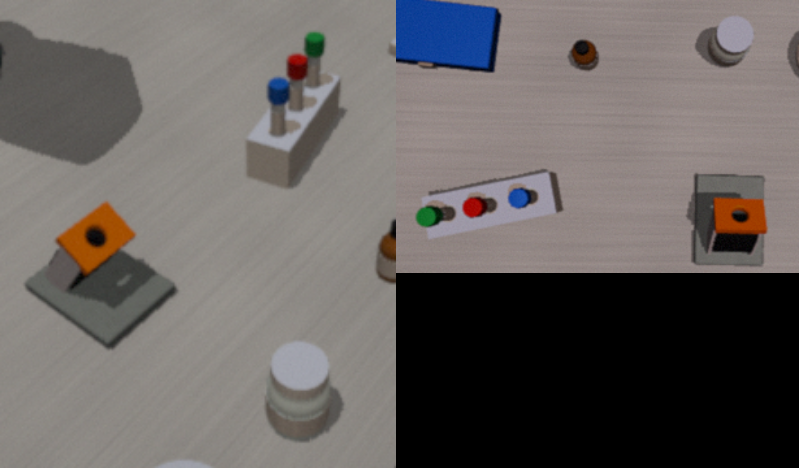

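The picture shows blue as the tube at the rack's near end (scene about 334,141; top about 208,242). The orange eyelet is at scene (233,221) and top (371,255). The jar is well away from the holder. Next I'll refine the cap centres, fit the holder's axis and check reachability.

```bash
cat >> h.py <<'E'
def rpy(M): return Rn.from_matrix(M).as_euler('xyz')
def frame(z,yhint):
    z=z/np.linalg.norm(z); y=yhint-z*(yhint@z); y/=np.linalg.norm(y)
    return np.stack([np.cross(y,z),y,z],1)
def capmask(px,col):
    h=cv2.cvtColor(px,cv2.COLOR_BGR2HSV); lo,hi={'b':(100,125),'g':(45,85),'r':(0,6)}[col]
    return (h[...,0]>=lo)&(h[...,0]<=hi)&(h[...,1]>130)&(h[...,2]>40)
E
python3 - <<'E'
from h import *
C={}
for c in("top","scene"):
    d=np.load(c+"0.npz");P=d["P"]
    for k in 'brg':
        m=capmask(d["pix"],k)&(d["z"]>0)&(P[...,2]>.126)&(P[...,2]<.14)&(abs(P[...,0]-.56)<.05)&(P[...,1]>.1)&(P[...,1]<.3)
        q=P[m]; cc,r=cv2.minEnclosingCircle((q[:,:2]*1000).astype(np.float32)); C[c,k]=q[:,:2].mean(0)
        print(c,k,m.sum(),np.round(q.mean(0),4),np.round(cc,1),round(r,1),q[:,2].max())
    v=C[c,'g']-C[c,'b']; print(c,"rack yaw",np.degrees(np.arctan2(-v[0],v[1])))
yaw=np.radians(-.8);t=np.radians(32);n=np.array([np.sin(t)*np.cos(yaw),np.sin(t)*np.sin(yaw),np.cos(t)])
E0=np.array([.5463,-.1238,.0932]);S=E0-.072*n;print("socket",S)
v=C['top','g']-C['top','b'];v/=np.linalg.norm(v)
for s in(1,-1):
    y=np.array([v[1],-v[0],0])*s
    print("pick",bot.inverse_kinematics([.567,.149,.11],rpy(frame(np.array([0,0,-1.]),y))),bot.inverse_kinematics([.567,.149,.28],rpy(frame(np.array([0,0,-1.]),y))))
    for yh in([0,1.,0],[1.,0,0]):
        for L in(.22,.1):
            print(s,yh,L,bot.inverse_kinematics(S+n*L,rpy(frame(-n,s*np.array(yh)))))
E
```

```text
top b 175 [0.5658 0.1533 0.1299] [566.1 153.3] 11.9 0.13301267724393884
top r 167 [0.5549 0.2064 0.1299] [554.9 206.9] 11.4 0.13330130718854594
top g 182 [0.5429 0.2604 0.1298] [543.3 260.8] 11.7 0.13274017835724028
top rack yaw 12.042770144110394
scene b 69 [0.5678 0.1499 0.1294] [566.4 152.1] 13.4 0.13188916543433582
scene r 60 [0.5554 0.2047 0.1294] [555.6 204.8] 13.1 0.13169811771932505
scene g 49 [0.5443 0.2579 0.1295] [542.3 259.4] 12.0 0.13152980729539143
scene rack yaw 12.270819355626925
socket [ 0.50814953 -0.12326728  0.03214054]
pick [ 2.17221880e-01  3.66956292e-01  2.01003280e+00 -4.44089210e-16
  7.64603561e-01  7.03588946e-03] [ 2.17221880e-01  1.37870067e-01  1.93303298e+00 -4.44089210e-16
  1.07068960e+00  7.03588946e-03]
1 [0, 1.0, 0] 0.22 [-0.19523913  0.53508624  1.59315223 -0.09568449  1.56449095 -1.73623592]
1 [0, 1.0, 0] 0.1 [-0.2114144   0.57307168  1.75605485 -0.10643363  1.36333863 -1.72869439]
1 [1.0, 0, 0] 0.22 [-0.19523913  0.53508624  1.59315223 -0.09568449  1.56449095 -0.17006241]
1 [1.0, 0, 0] 0.1 [-0.2114144   0.57307168  1.75605485 -0.10643363  1.36333863 -0.16252088]
pick None None
-1 [0, 1.0, 0] 0.22 [-0.19523913  0.53508624  1.59315223 -0.09568449  1.56449095  1.40535674]
-1 [0, 1.0, 0] 0.1 [-0.2114144   0.57307168  1.75605485 -0.10643363  1.36333863  1.41289826]
-1 [1.0, 0, 0] 0.22 [-0.19523913  0.53508624  1.59315223 -0.09568449  1.56449095  2.97153025]
-1 [1.0, 0, 0] 0.1 [-0.2114144   0.57307168  1.75605485 -0.10643363  1.36333863  2.97907177]
```

```bash
cat >> h.py <<'E'
yaw=np.radians(-.8);t=np.radians(32);n=np.array([np.sin(t)*np.cos(yaw),np.sin(t)*np.sin(yaw),np.cos(t)])
E0=np.array([.5462,-.1238,.0932]);S=E0-.072*n
O=rpy(frame(-n,np.array([1.,0,0])))
a=np.radians(12.1);OP=rpy(frame(np.array([0,0,-1.]),np.array([np.cos(a),np.sin(a),0])))
def st(): s=bot.get_state();print({k:np.round(s[k],4) for k in("time","eef_pos","force","moment","opening","finger_force")})
E
python3 - <<'E'
from h import *
p=np.array([.566,.1528,.11])
bot.move_pose(p+[0,0,.10],OP); st()
bot.line_to(p,feed=.1); st()
bot.set_gripper(0,f_grip=25); st()
bot.line_to(p+[0,0,.15],feed=.15); st()
bot.move_pose(S+n*(.100+.072+.045),O); st()
for c in("top","scene"):
    im=optics.read_camera(c); np.savez(f"{c}1.npz",P=cloud(im),pix=im["pixels"],z=im["z_map"])
    np.savez(f"{c}cam.npz",K=im["camera_matrix"],R=R(im),o=im["origin"])
    cv2.imwrite(f"pics/{c}1.png",im["pixels"])
a=cv2.imread("pics/scene1.png")[90:270,160:380];b=cv2.imread("pics/top1.png")[190:310,310:430]
cv2.imwrite("pics/c1.png",np.hstack([cv2.resize(a,(440,360)),cv2.resize(b,(360,360))]))
E
```

```text
{'time': np.float64(4.075), 'eef_pos': array([0.5662, 0.1523, 0.21  ]), 'force': array([-0.6409,  0.2762,  0.5291]), 'moment': array([ 0.0041, -0.1199, -0.0075]), 'opening': np.float64(1.0003), 'finger_force': np.float64(0.0)}
{'time': np.float64(5.225), 'eef_pos': array([0.5664, 0.1529, 0.1106]), 'force': array([0.2136, 0.326 , 0.0567]), 'moment': array([-0.0245, -0.1312, -0.002 ]), 'opening': np.float64(0.9971), 'finger_force': np.float64(0.0)}
{'time': np.float64(6.2667), 'eef_pos': array([0.566 , 0.1528, 0.11  ]), 'force': array([-0.3904, -0.6043, -0.7194]), 'moment': array([ 0.0309, -0.0734, -0.03  ]), 'opening': np.float64(0.2585), 'finger_force': np.float64(25.0)}
{'time': np.float64(7.4167), 'eef_pos': array([0.5655, 0.1527, 0.259 ]), 'force': array([ 1.0052, -0.074 , -0.4667]), 'moment': array([-0.0185, -0.1473, -0.0222]), 'opening': np.float64(0.2561), 'finger_force': np.float64(25.0)}
{'time': np.float64(8.525), 'eef_pos': array([ 0.623 , -0.1238,  0.2163]), 'force': array([-0.2518,  0.0431, -0.4041]), 'moment': array([-0.0558, -0.5188, -0.0469]), 'opening': np.float64(0.2548), 'finger_force': np.float64(25.0001)}
```

View pics/c1.png

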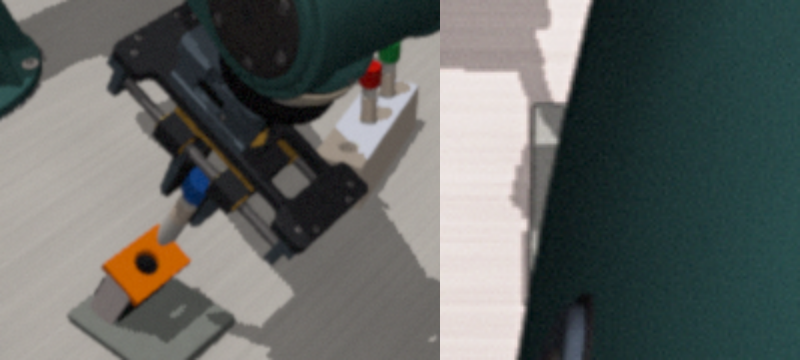

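The scene view shows the tube held by its cap, with its tip at about (241,210) and above the eyelet at (233,221). The arm hides the holder from the top camera. I'll fit the tube's axis to the scene depth.

```bash
cat >> h.py <<'E'
from scipy.optimize import least_squares
def tubefit(P,pix,z,tcp):
    # tube axis offset/tilt relative to the expected line through the grasp, from surface points (radius 8.5)
    tip=tcp-n*.100; ex=np.cross([0,1.,0],n);ex/=np.linalg.norm(ex);ey=np.cross(n,ex)
    q=(P-tip); s=q@n;x=q@ex;y=q@ey
    h=cv2.cvtColor(pix,cv2.COLOR_BGR2HSV)
    m=(z>0)&(s>.020)&(s<.085)&(np.hypot(x,y)<.018)&(h[...,1]<90)
    A=np.stack([s[m],x[m],y[m]],1)
    f=lambda p:np.hypot(A[:,1]-p[0]-p[1]*(A[:,0]-.1),A[:,2]-p[2]-p[3]*(A[:,0]-.1))-.0085
    r=least_squares(f,[0,0,0,0],loss='soft_l1',f_scale=.001)
    p=r.x; m2=(z>0)&(np.hypot(x,y)<.014)&(s<.04)&(s>-.02)&(h[...,1]<90)
    print("n",m.sum(),"cap off mm",p[[0,2]]*1e3,"tilt deg",np.degrees(p[[1,3]]),"tip off mm",(p[[0,2]]-.1*p[[1,3]])*1e3,"rms",np.sqrt(np.mean(f(p)**2))*1e3,"min s",np.percentile(s[m2],1)*1e3)
    return p,ex,ey
def proj(p):
    c=np.load("scenecam.npz");q=c["R"].T@(p-c["o"]);u=c["K"]@q;return np.round(u[:2]/u[2],1)
E
python3 - <<'E'
from h import *
d=np.load("scene1.npz");tcp=bot.get_state()["eef_pos"];print(tcp,S+n*.217)
tubefit(d["P"],d["pix"],d["z"],tcp)
print("exp tip",proj(tcp-n*.1),"tip edges + cap",proj(tcp-n*.02),proj(tcp),"eyelet",proj(E0))
o=d["pix"][150:260,190:270];im=cv2.resize(o,None,fx=6,fy=5.4,interpolation=cv2.INTER_CUBIC)
for s in(0,.02,.05,.08):
    u=(proj(tcp-n*(.1-s))-[190,150])*[6,5.4];cv2.circle(im,tuple(u.astype(int).tolist()),3,(0,0,255),-1)
u=(proj(E0)-[190,150])*[6,5.4];cv2.circle(im,tuple(u.astype(int).tolist()),3,(0,255,0),-1)
cv2.imwrite("pics/c2.png",im)
E
```

```text
[ 0.62310378 -0.12344746  0.21681604] [ 0.6230308  -0.12487283  0.21616697]
n 204 cap off mm [ 0.23488104 -0.4794524 ] tilt deg [ 0.46620305 -0.1426511 ] tip off mm [-0.57879679 -0.23047926] rms 0.4998117559408613 min s 9.822438006083676
exp tip [240.9 210.2] tip edges + cap [254.5 190.5] [258.3 185. ] eyelet [233.7 220.5]
```

View pics/c2.png

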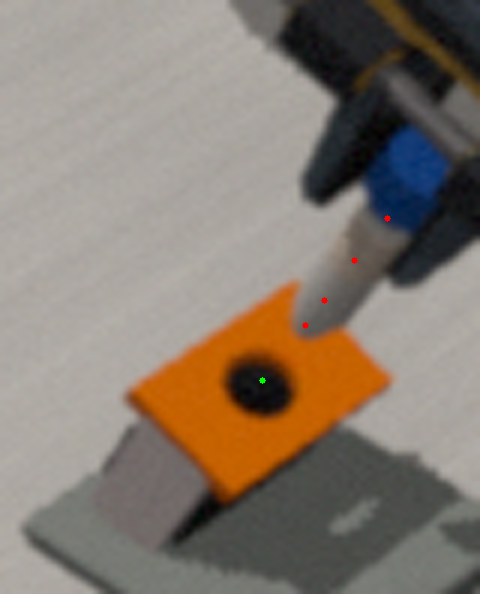

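The tip, at crop (308,333), lies on the expected axis. The hole is at crop (260,386), within about 1 px of my estimate. I'll insert in steps and watch the force.

```bash
python3 - <<'E'
from h import *
f0=None
for s in(.080,.06,.045,.03,.018,.008):
    bot.line_to(S+n*(.100+s),O,feed=.06); bot.pause(.15)
    b=bot.get_state();f=b["force"]
    if f0 is None:f0=f;m0=b["moment"]
    d=f-f0;print(s,round(b["time"],2),"axial",round(d@n,2),"f",np.round(d,2),"m",np.round(b["moment"]-m0,2),"err",np.round((b["eef_pos"]-S-n*(.1+s))*1e3,1))
    if np.linalg.norm(d)>12: print("stop");break
im=optics.read_camera("scene");np.savez("scene2.npz",P=cloud(im),pix=im["pixels"],z=im["z_map"])
cv2.imwrite("pics/c3.png",cv2.resize(im["pixels"][140:260,180:290],None,fx=5,fy=5,interpolation=cv2.INTER_CUBIC))
E
```

```text
0.08 9.54 axial 0.0 f [0. 0. 0.] m [0. 0. 0.] err [ 0.3 -0.1  0.3]
0.06 10.18 axial 0.58 f [ 1.51 -0.1  -0.26] m [ 0.05 -0.12  0.04] err [ 0.3 -0.   0.2]
0.045 10.72 axial -0.24 f [ 0.71  0.42 -0.73] m [ 0.06 -0.07  0.01] err [ 0.2 -0.   0.2]
0.03 11.28 axial -0.11 f [ 1.42  0.51 -1.01] m [ 0.04 -0.08  0.03] err [ 0.2 -0.   0.2]
0.018 11.78 axial 0.46 f [ 1.11  0.18 -0.15] m [-0.01 -0.04 -0.03] err [ 0.1 -0.   0.1]
0.008 12.24 axial -0.67 f [ 0.85 -0.44 -1.32] m [ 0.05 -0.12 -0.01] err [ 0.1 -0.   0.1]
```

View pics/c3.png

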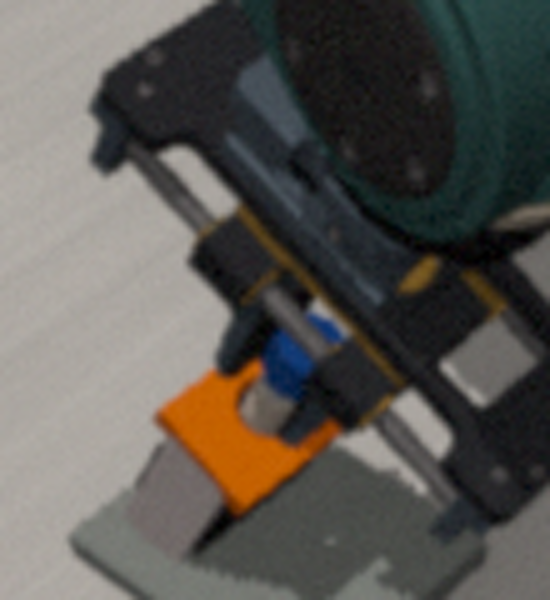

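The tube is through the eyelet, entering at crop (265,408), with essentially no contact force. Now down to the floor in small steps until it makes contact.

```bash
python3 - <<'E'
from h import *
def ax():
    v=[]
    for _ in range(4): v.append(bot.get_state()["force"]);bot.pause(.04)
    return np.mean(v,0)
f0=ax()
for s in(.004,.002,.001,0,-.001,-.002,-.003,-.004):
    bot.line_to(S+n*(.100+s),O,feed=.02);d=ax()-f0
    print(s,"axial",round(d@n,2),np.round(d,2))
    if d@n>5: print("floor");break
st()
E
```

```text
0.004 axial 0.01 [-0.04  0.12  0.04]
0.002 axial -0.23 [-0.6  -0.21  0.1 ]
0.001 axial -0.32 [-0.41 -0.18 -0.12]
0 axial 0.16 [0.1  0.01 0.13]
-0.001 axial 6.24 [2.31 0.34 5.92]
floor
{'time': np.float64(14.6417), 'eef_pos': array([ 0.5612, -0.1241,  0.1167]), 'force': array([ 3.0002, -0.2063,  6.0234]), 'moment': array([ 0.0674, -0.1748,  0.0037]), 'opening': np.float64(0.2571), 'finger_force': np.float64(25.0009)}
```

Floor contact at the expected depth. Release, back off along the axis and check.

```bash
python3 - <<'E'
from h import *
bot.set_gripper(.6); st()
bot.line_to(S+n*.25,O,feed=.15)
bot.move_pose([.55,.02,.42],OP); bot.pause(.3); st()
for c in("top","scene"):
    im=optics.read_camera(c);P=cloud(im);q=P-S;s=q@n;r=np.linalg.norm(q-s[...,None]*n,axis=-1)
    m=capmask(im["pixels"],'b')&(im["z_map"]>0)&(r<.03)&(s>.05)
    print(c,m.sum(),"cap s",np.percentile(s[m],[2,50,98]) if m.sum() else None)
    cv2.imwrite(f"pics/{c}4.png",im["pixels"])
a=cv2.imread("pics/scene4.png")[90:350,180:400];b=cv2.imread("pics/top4.png")[90:300,110:420]
A=cv2.resize(a,None,fx=1.8,fy=1.8);B=cv2.resize(b,None,fx=1.3,fy=1.3)
cv2.imwrite("pics/c4.png",np.hstack([A,np.vstack([B,np.zeros((A.shape[0]-B.shape[0],B.shape[1],3),np.uint8)])]))
E
```

```text
{'time': np.float64(15.2917), 'eef_pos': array([ 0.5605, -0.124 ,  0.1161]), 'force': array([ 0.3246, -0.2444,  0.6205]), 'moment': array([-0.0102, -0.3843, -0.0531]), 'opening': np.float64(0.5993), 'finger_force': np.float64(0.0)}
{'time': np.float64(17.725), 'eef_pos': array([0.5503, 0.0196, 0.419 ]), 'force': array([ 0.8134,  0.1912, -0.5494]), 'moment': array([-0.0054, -0.0907,  0.0131]), 'opening': np.float64(0.6003), 'finger_force': np.float64(0.0)}
top 0 cap s None
scene 180 cap s [0.10320954 0.11931254 0.12196584]
```

View pics/c4.png

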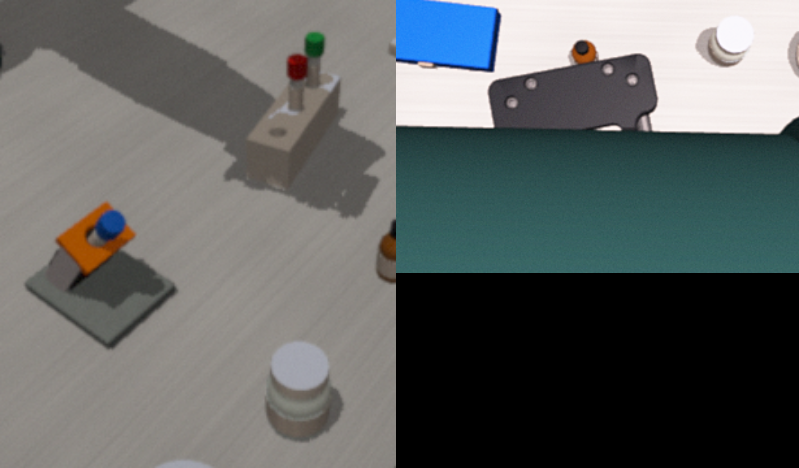

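The blue tube leans in the holder, cap at crop (111,225), with its cap top at 120 mm along the axis, so it is seated. The red and green tubes are still in the rack, and the oil bottle and jar are standing.

```bash
python3 -c "
from plant import bot
print(bot.sign_off())"
```

```text
the job is handed in; nothing more can be done
None
```

The blue-capped tube is through the orange eyelet with its tip on the socket floor, the red and green tubes are still in the rack, the oil bottle and jar are standing, and the job is handed in (about 18 s used).

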